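# Snap the spring clip onto the drive shaft with the fork tool

## Task

Take the orange-handled fork tool from the black mat and, with its two prongs behind the brass spring clip, push the clip along the deck of the navy motor base until it snaps fully home around the groove of the drive shaft. Do not touch the clip with the gripper. Then lay the fork tool back down flat on the mat, right way up as you found it, and let go.

Things in the scene. Friction and masses are not known exactly. Their poses are not given: they have to be found in the camera images.
- fork_tool: Fork tool flat on the mat beside a blue screwdriver (84 mm apart, either side). Origin: underside of the handle where to grip; +x to the prongs, z up. Orange handle 24 wide (y), 30 high, x -60 to 45 mm. Steel blade z 8 to 16 ends in two prongs 8 wide, centred at y = 15 and -15 (gap 22 wide and deep), tips at x = 115. About 160 g.
- clip: Brass split spring clip on the deck. Origin: underside, centre of its seat; +x to the mouth and shaft. Tab 44 wide, 20 high, rear face x = -26 mm, to push on; tail rib 8 wide, 18 high, from there to x = -38, goes between the prongs. Starts 26 to 40 short of the shaft axis; the 8 high legs (to x = 12) meet the shaft at 14 short, spread at about 12 N, snap shut. Home: origin on the axis within 1.5.
- motor_base: Navy round motor base, fixed, 172 mm wide at the foot, about 160 above. Origin: on the bench, on the vertical shaft's axis; push the clip along +x; z up. Flat deck at z = 90. Steel shaft on it: groove 16 in diameter, 11.5 high from the deck up, then a head 24 in diameter; top at z = 128. Ribs on the deck, 5 high, x -71 to -19, inner faces y = 25.5 and -25.5, guide the clip.
- tool_mat: Black rubber mat 280 (x) by 180 (y) mm, 3 mm thick, fixed on the bench; origin: centre of its underside, z up. The fork tool starts on it and goes back on it, the middle of its handle over the mat.

How it is judged (in metres and radians):
On the way, in this order (a step that is already met when the one before it is completed fails the run):
1. the fork tool is lifted off the mat (height (world z) of fork_tool above 0.03 m), for 0.1 s.
2. the fork tool pushes on the clip while it is not yet home (contact force between fork_tool and clip above 0.1 N and horizontal distance between clip and motor_base above 0.008 m).
3. the clip has snapped home round the shaft (horizontal distance between clip and motor_base below 0.005 m), for 0.2 s.
At the end, for the whole second after the job is handed in: The clip lies flat on the deck (within 10 degrees, 6 mm), its seat centre within 5 mm of the shaft axis; the fork tool is at rest on the mat, right way up within 11 degrees, the middle of its handle over the mat, its underside at most 12 mm above the bench, and let go (horizontal distance between clip and motor_base below 0.005 m and z of clip in the frame of motor_base below 0.096 m and angle between clip's own z axis and vertical below 0.17 rad and x of fork_tool in the frame of tool_mat between -0.14 and 0.14 m and y of fork_tool in the frame of tool_mat between -0.09 and 0.09 m and z of fork_tool in the frame of tool_mat below 0.012 m and angle between fork_tool's own z axis and vertical below 0.2 rad and linear speed of each of fork_tool, clip below 0.02 m/s); the robot touches nothing.
It fails at once if the gripper or arm touches the clip (contact force between any of the fingers, the arm and clip above 0.3 N).
It also fails if it takes over 53 s, if anything falls off the work surface, if the arm or the gripper's body presses on something with over 40 N, if the wrist force passes 120 N, or if a joint passes its speed limit or range.

## Robot

A 6-joint arm with a two-finger parallel gripper is mounted at the origin on the work surface. World frame = base frame: x ahead of the robot, y to its left, z up, the work surface at z = 0. Lengths are in mm, angles in degrees, forces in N, time in s.
With the tool pointing down it reaches from about 300 to 850 mm from the base axis. Payload 4.2 kg.
Tool frame: the origin (TCP) lies between the finger pads; the fingertips stand 22 mm ahead of it and the grasp point (between the pads) lies 3 mm ahead of it; z points along the fingers, y is the direction in which the jaws open and shut (so a half turn about z gives the same grasp; the last joint's range is limited). The gripper opens to 91 mm and grips with 3 to 60 N. Pads are 32 mm wide; open, the fingers measure 118 mm over their backs; the gripper's body (76 mm by 178 mm) begins 60 mm behind the grasp point.
Start: joints at [69.844, 18.312, 89.639, -0, 72.044, -1.146], TCP at [187.306, 543.652, 235.976] pointing down, gripper open.
Joint ranges: [-177.97, 177.97], [-48.28, 115.42], [12.27, 149.76], [-77.06, 257.06], [2.81, 150.46], [-146.56, 146.56]. Speed limits (degrees/s): [147.25, 147.25, 180, 180, 180, 180].

## Interface

Orientations are given as [roll, pitch, yaw] about the fixed x, y, z axes, in that order (R = Rz(yaw) Ry(pitch) Rx(roll)).
In Python, from workcell import * gives the robot as it stands.
- The arm moves only by the shell command python3 -m jog 'ROWS' [OPENING] [FORCE]. ROWS is text: rows parted by semicolons, each of 6 numbers parted by spaces: the shift along the tool's x, y, z in units of 0.5 m (1.0 is 0.5 m), then the turn, a rotation vector about the tool's x, y, z in units of pi/2 rad (1.0 is pi/2 rad). A call has 1 to 20 rows; each row is the pose to reach, as a shift and turn from the pose measured when the call began, along the tool's axes at that moment; what a row does not reach only later rows make up. A row lasts 1/12 s, in which the tool goes at most 41.7 mm and 7.16 degrees, less where a joint would pass 70% of its speed; a pose out of reach is approached as far as the arm can. A call with a number of a shift or a turn outside -1 to 1 is refused whole. A call with a gripper value outside its range is refused whole. OPENING is the opening, from -1 (shut) to 1 (fully open), set as the call begins (- or left out, the last holds). The fingers move at their own pace and stop on an object; FORCE is the grip in N (left out, the last holds). Time passes only in rows, so rows that repeat a pose let the fingers close. It gives the time, the measured TCP pose, the force and the opening at its end, in the units of the state.
- state(): the state, without advancing time (a new reading comes with each control period).
- grab_frame(name): name is "scene" or "side" or "wrist"; returns the picture (400x640x3 uint8, red, green, blue); there is no depth.
- calibration(name): a dict with "mtx" (3x3 intrinsics, pixels), "distortion" ([k1, k2, p1, p2, k3] as OpenCV has them; the pictures are not rectified), "rvec" (rotation vector, rad) and "tvec" (3), from world to camera coordinates, as OpenCV has them. Camera axes: x right, y down, z forward; pixel columns grow to the right and rows downward; lengths in mm; the calibration is good to about 2 mm. A picture is of the moment at which its call begins: read the wrist's pose just before it. calibration takes no time and is no camera call; for the wrist camera it gives the pose at the moment of the call.
- job_done(): hands the job in, once; it reports no verdict.
Trained networks look in the newest picture that a camera, given by its name, has taken for a name from the list of things; names that differ only in an ending like _2 or _b are one class to them, and where a whole thing is asked for, a point or a joint stands for the part that bears it (a point fixed in the world has none). Each returns a list of dicts, best first, with "confidence" (0 to 1); they miss things now and then, are a little off and sometimes report something else, mostly with a low value. They report only what shows in the picture. A call takes as long as a camera call.
- spot_in(query, camera): "rect" ([left, top, right, bottom] in pixels, round what is visible of it).
- tip_of(query, camera): "location" ([column, row] in pixels: a listed point, or the origin of a listed thing).
The state is a dict: "time_s": time; "qpos": joint angles; "qvel": joint speeds; "effort": joint torques, N m; "ee_pos": TCP position; "ee_rot": TCP orientation; "force": force on the tool from outside, world axes, zero at the start; "torque": the same for the moment, N m; "gripper_width": finger opening in mm.
Only numpy, scipy, OpenCV 4.12 (cv2) and the standard library are available. Lean on these libraries where they do the work, as an engineer would, in place of code of your own. Each camera call takes 0.05 s, during which the arm holds its last target. There are 200 camera calls.

## Working session

There is one attempt and no reset: what is moved stays moved. The work goes in short steps, Python scripts to look and compute and a shell command to move; the robot and the scene stay as the last step left them, time stands still between calls to the robot, and variables do not carry over. Pictures are saved under pics/ and viewed, about 8 in all and at most 12, crops included, and the job is handed in when it is done.

```bash
mkdir -p pics; ls; cat > h.py <<'E'
from workcell import *
import numpy as np, cv2
from scipy.spatial.transform import Rotation as R
def cal(n):
    c=calibration(n); return {k:np.array(c[k],float) for k in c}
def ray(c,px):
    u=cv2.undistortPoints(np.array([[px]],float),c["mtx"],c["distortion"])[0,0]
    Rm=cv2.Rodrigues(c["rvec"])[0]; o=-Rm.T@c["tvec"].reshape(3)
    return o,Rm.T@np.array([u[0],u[1],1])
def atz(c,px,z):
    o,d=ray(c,px); return o+d*(z-o[2])/d[2]
def proj(c,P):
    return cv2.projectPoints(np.array(P,float).reshape(-1,1,3),c["rvec"],c["tvec"],c["mtx"],c["distortion"])[0][:,0]
def save(n,img): cv2.imwrite("pics/"+n+".png",img[:,:,::-1])
E
python3 - <<'E'
from h import *
s=state();print(s)
ims=[]
for n in["scene","side","wrist"]:
    im=grab_frame(n);save(n+"0",im);c=cal(n)
    print(n,-cv2.Rodrigues(c["rvec"])[0].T@c["tvec"].reshape(3))
    for q,z in[("fork_tool",3),("clip",90),("motor_base",0),("tool_mat",0)]:
        for r in tip_of(q,n)[:2]: print(q,r,atz(c,r["location"],z).round(1))
        print("   ",spot_in(q,n)[:2])
E
```

```text
pics
{'time_s': 0.0, 'qpos': array([ 6.98430905e+01,  1.83502267e+01,  8.97081633e+01, -4.79434826e-04,
        7.20418029e+01, -1.14559147e+00]), 'qvel': array([-0.14206313, -0.01231581, -0.1067835 , -0.00792803,  0.03053443,
        0.03945646]), 'effort': array([ 7.43397268e-04, -4.12468171e+01, -2.31972420e+01,  7.28366082e-02,
        4.58552514e-02, -1.50916958e-04]), 'ee_pos': array([187.14467224, 543.19271851, 235.12250733]), 'ee_rot': array([-1.79899818e+02, -1.54742807e-03,  1.60988829e+02]), 'force': array([-0.03411555, -0.69427363, -0.08586456]), 'torque': array([-0.01023569,  0.01959386,  0.01706037]), 'gripper_width': 90.85029274254093}
scene [1103.46592951   45.03209242  494.6576295 ]
fork_tool {'location': [227.5, 219.7], 'confidence': 0.83} [ 436.2 -164.6    3. ]
    [{'rect': [195.6, 202.4, 276.2, 229.2], 'confidence': 0.69}]
    [{'rect': [389.1, 207.3, 415.3, 231.8], 'confidence': 0.55}]
motor_base {'location': [421.9, 264.3], 'confidence': 0.64} [548.  225.3   0. ]
    [{'rect': [375.0, 203.8, 479.3, 300.8], 'confidence': 0.87}]
tool_mat {'location': [234.3, 236.
[... 228 characters left out ...]
{'location': [397.5, 161.8], 'confidence': 0.84} [ 429.7 -162.9    3. ]
    [{'rect': [366.4, 132.4, 416.3, 197.2], 'confidence': 0.58}, {'rect': [295.1, 111.1, 438.0, 227.1], 'confidence': 0.5}]
clip {'location': [256.2, 251.3], 'confidence': 0.94} [545.8 190.8  90. ]
    [{'rect': [243.8, 227.4, 272.6, 262.7], 'confidence': 0.78}]
motor_base {'location': [245.7, 300.4], 'confidence': 0.73} [554.8 231.3   0. ]
    [{'rect': [185.8, 231.5, 300.6, 351.8], 'confidence': 0.63}]
tool_mat {'location': [369.2, 162.3], 'confidence': 0.93} [ 483.1 -141.6    0. ]
    [{'rect': [294.8, 111.0, 438.7, 228.7], 'confidence': 0.68}]
wrist [110.42428629 570.89053955 385.55712855]
    []
    []
    []
    []
```

```bash
python3 - <<'E'
import cv2,numpy as np
a=cv2.imread("pics/scene0.png")[190:310,140:500];b=cv2.imread("pics/side0.png")[100:360,180:450]
a=cv2.resize(a,None,fx=2.2,fy=2.2,interpolation=2);b=cv2.resize(b,None,fx=1.25,fy=1.25,interpolation=2)
o=np.zeros((a.shape[0]+b.shape[0],800,3),np.uint8);o[:a.shape[0],:a.shape[1]]=a;o[a.shape[0]:,:b.shape[1]]=b
cv2.imwrite("pics/m0.png",o);print(o.shape)
E
```

```text
(589, 800, 3)
```

View pics/m0.png

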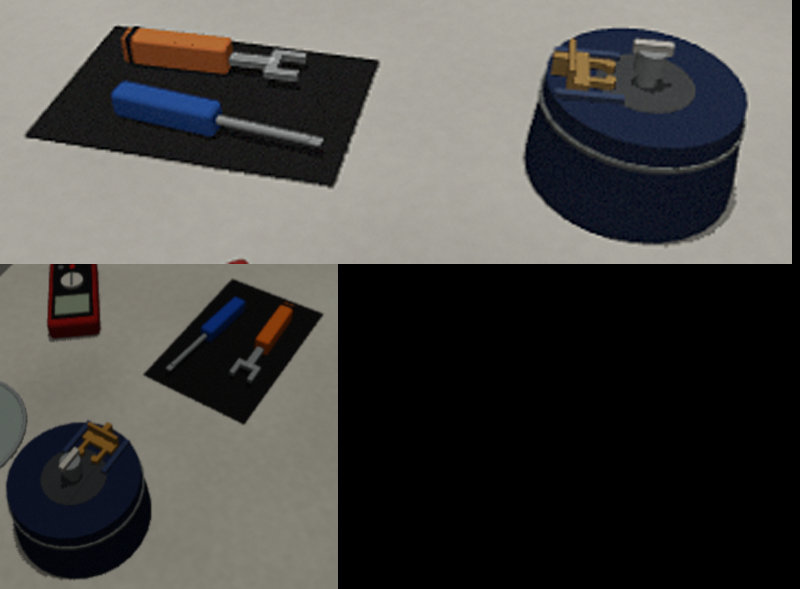

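The picture shows the fork (orange, prongs roughly toward world +y) beside the screwdriver, and the clip on the −y side of the shaft, so the push is roughly +y. Next I'll look at the base from above with the wrist camera at yaw about 90.

```bash
cat >> h.py <<'E'
def row(p,yaw,s=None,n=1):
    s=s or state(); R0=R.from_euler('xyz',s["ee_rot"],degrees=True); R1=R.from_euler('xyz',[180,0,yaw],degrees=True)
    d=R0.inv().apply(np.array(p,float)-s["ee_pos"])/500; w=(R0.inv()*R1).as_rotvec()/(np.pi/2)
    print("row",*(np.r_[d,w].round(4)))
E
python3 - <<'E'
from h import *
s=state();c=cal("wrist");Rm=cv2.Rodrigues(c["rvec"])[0];o=-Rm.T@c["tvec"].reshape(3)
R0=R.from_euler('xyz',s["ee_rot"],degrees=True)
print("cam in tool",R0.inv().apply(o-s["ee_pos"]),R0.inv().apply(Rm[2]),R0.inv().apply(Rm[0]))
row([550,130,300],90)
for n in["scene","side"]:
    cc=cal(n)
    print(n)
# rough fork heading from scene: band end & prong tips
cc=cal("scene"); print(atz(cc,(140+127/2.2,190+50/2.2),18),atz(cc,(140+304/2.2,190+62/2.2),15))
E
```

```text
cam in tool [  81.56132649    0.72182407 -149.55283533] [-0.28278947  0.00110709  0.95918137] [-1.27070572e-04  9.99999282e-01 -1.19166369e-03]
row -0.9553 -0.5459 -0.1281 0.0001 -0.0001 0.7888
scene
side
[ 436.11142672 -226.97581557   18.        ] [439.98309907 -55.65415539  15.        ]
```

```bash
python3 -m jog '-0.93 -0.47 -0.128 0 0 0.789;-0.93 -0.47 -0.128 0 0 0.789;-0.93 -0.47 -0.128 0 0 0.789;-0.93 -0.47 -0.128 0 0 0.789;-0.93 -0.47 -0.128 0 0 0.789;-0.93 -0.47 -0.128 0 0 0.789;-0.93 -0.47 -0.128 0 0 0.789;-0.93 -0.47 -0.128 0 0 0.789;-0.93 -0.47 -0.128 0 0 0.789;-0.93 -0.47 -0.128 0 0 0.789;-0.93 -0.47 -0.128 0 0 0.789;-0.93 -0.47 -0.128 0 0 0.789;-0.93 -0.47 -0.128 0 0 0.789;-0.93 -0.47 -0.128 0 0 0.789;-0.93 -0.47 -0.128 0 0 0.789;-0.93 -0.47 -0.128 0 0 0.789;-0.93 -0.47 -0.128 0 0 0.789' 1
python3 - <<'E'
from h import *
c=cal("wrist");im=grab_frame("wrist");save("w1",im);print(state()["ee_pos"])
for q,z in[("clip",90),("motor_base",0)]:
    for r in tip_of(q,"wrist")[:2]: print(q,r,atz(c,r["location"],z).round(1))
    print("   ",spot_in(q,"wrist")[:2])
E
```

```text
time_s: 2.77
ee_pos: [549.5, 170.9, 299.8]
ee_rot: [-180.0, -0.0, 90.1]
force: [-0.0, -0.3, -0.7]
gripper_width: 91.0
[549.42943555 171.03010748 299.92053159]
clip {'location': [322.7, 156.5], 'confidence': 0.6} [548.7 192.5  90. ]
    [{'rect': [295.0, 147.8, 342.4, 196.8], 'confidence': 0.85}]
motor_base {'location': [327.3, 114.8], 'confidence': 0.92} [554.4 230.1   0. ]
    [{'rect': [248.8, 35.0, 405.6, 195.2], 'confidence': 0.89}]
```

View pics/w1.png

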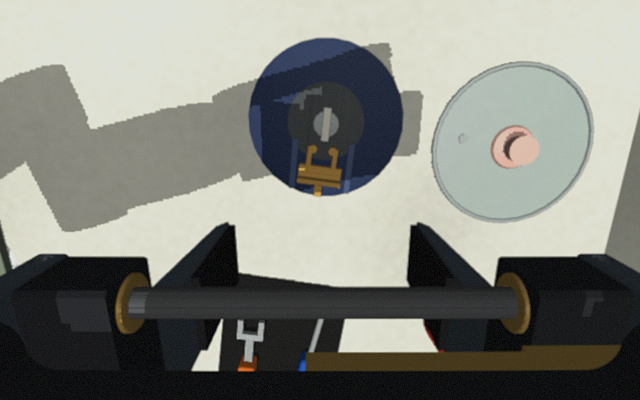

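The picture shows the shaft head near (325,124), the clip tab near (319,176), and the ribs at columns 295 and 350. Zooming in.

```bash
python3 - <<'E'
import cv2
a=cv2.imread("pics/w1.png")[90:205,260:400]
cv2.imwrite("pics/w1c.png",cv2.resize(a,None,fx=5,fy=5,interpolation=2))
E
```

```text
(no output)
```

View pics/w1c.png

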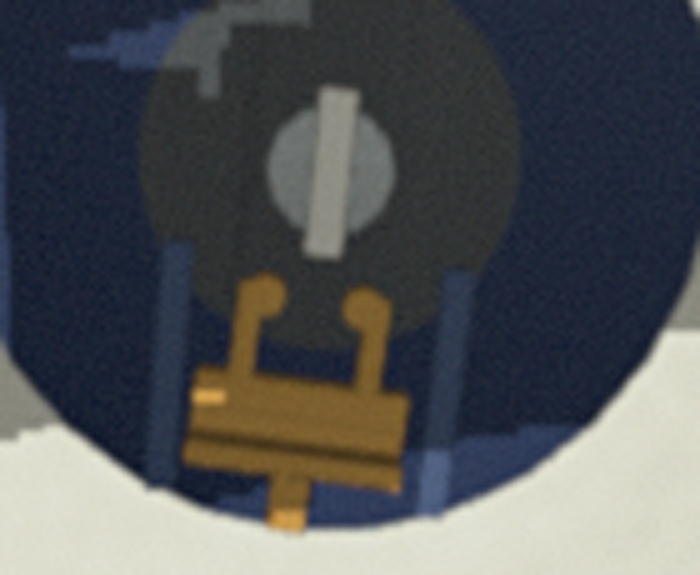

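The crop clearly shows the ribs, legs, tab and tail; the push axis leans a few degrees from image vertical.

```bash
python3 - <<'E'
from h import *
c=cal("wrist")
f=lambda x,y,z: atz(c,(260+(x+.5)/5-.5,90+(y+.5)/5-.5),z)
L0,L1=f(195,245,95),f(178,488,95);r0,r1=f(443,275,95),f(418,515,95)
for a in(L0,L1,r0,r1):print(a.round(1))
for a,b in((L0,L1),(r0,r1),((L0+r0)/2,(L1+r1)/2)):
    d=a-b;print("ang",np.degrees(np.arctan2(d[1],d[0])))
print("mid front(x=-19)",(L0+r0)/2,"back",(L1+r1)/2)
print("head center",f(331,170,120),"tab-line ang: tab front-top edge", f(195,370,110),f(410,400,110),"rear top",f(185,440,110),f(402,465,110))
print("tail top rear",f(287,528,18+90), "head leftright", f(267,170,122),f(396,170,122))
s=state()
row([434,-215,200],85)
E
```

```text
[525.  211.2  95. ]
[520.5 160.6  95. ]
[575.1 205.2  95. ]
[570.9 154.8  95. ]
ang 84.9334334058093
ang 85.26520093939489
ang 85.09900664240723
mid front(x=-19) [550.02897752 208.17754532  95.        ] back [545.69951129 157.68679281  95.        ]
head center [552.09529543 227.87116006 120.        ] tab-line ang: tab front-top edge [525.54232661 188.46939803 110.        ] [567.98723601 182.49689608 110.        ] rear top [523.29276947 174.34660996 110.        ] [566.60335454 169.26591344 110.        ]
tail top rear [543.52117639 155.58054841 108.        ] head leftright [540.29769282 228.00900997 122.        ] [564.03924921 228.03107612 122.        ]
row -0.7712 -0.2326 0.2 0.0001 -0.0001 0.0562
```

```bash
python3 -m jog '-0.78 -0.232 0.1 0 0 0.03;-0.78 -0.232 0.1 0 0 0.03;-0.78 -0.232 0.1 0 0 0.03;-0.78 -0.232 0.1 0 0 0.03;-0.78 -0.232 0.1 0 0 0.03;-0.78 -0.232 0.1 0 0 0.03;-0.78 -0.232 0.1 0 0 0.03;-0.78 -0.232 0.1 0 0 0.03;-0.78 -0.232 0.1 0 0 0.03;-0.78 -0.232 0.1 0 0 0.03;-0.78 -0.232 0.1 0 0 0.03;-0.78 -0.232 0.1 0 0 0.03;-0.78 -0.232 0.1 0 0 0.03;-0.78 -0.232 0.1 0 0 0.03' 
python3 - <<'E'
from h import *
c=cal("wrist");im=grab_frame("wrist");save("w2",im);print(state()["ee_pos"])
cv2.imwrite("pics/w2c.png",cv2.resize(im[:250,200:500,::-1],None,fx=2,fy=2,interpolation=2))
for q,z in[("fork_tool",3),("tool_mat",0)]:
    for r in tip_of(q,"wrist")[:2]: print(q,r,atz(c,r["location"],z).round(1))
    print("   ",spot_in(q,"wrist")[:2])
E
```

```text
time_s: 4.18
ee_pos: [434.7, -218.2, 250.3]
ee_rot: [180.0, -0.0, 87.5]
force: [-0.3, 0.5, 0.7]
gripper_width: 91.5
[ 434.79402017 -218.12125076  250.24875701]
fork_tool {'location': [316.0, 125.9], 'confidence': 0.86} [ 429.  -168.2    3. ]
    [{'rect': [305.1, 9.6, 346.4, 186.2], 'confidence': 0.62}]
tool_mat {'location': [361.0, 99.8], 'confidence': 0.65} [ 479.9 -142.4    0. ]
    [{'rect': [270.7, 2.5, 463.4, 222.5], 'confidence': 0.91}]
```

View pics/w2c.png

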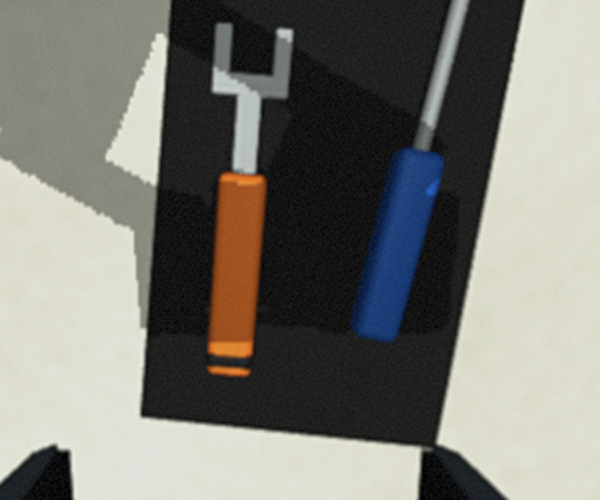

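The fork appears at crop x≈240: handle front end at (242,178), rear at (229,372), and prong tips at (223,26) and (285,32). The screwdriver is clear to the right.

```bash
python3 - <<'E'
from h import *
c=cal("wrist")
f=lambda x,y,z: atz(c,(200+(x+.5)/2-.5,(y+.5)/2-.5),z)
hf,hr=f(242,180,33),f(230,372,30);t=(f(223,25,19)+f(285,31,19))/2
print(hf,hr,t, np.linalg.norm(hf-hr))
for a,b in((hf,hr),(t,hr)):
    d=a-b;print("ang",np.degrees(np.arctan2(d[1],d[0])))
d=(t-hr)[:2];d/=np.linalg.norm(d)
o=t[:2]-115*d;o2=hr[:2]+60*d;o3=hf[:2]-45*d;print("origins",o,o2,o3)
b1,b2=f(142,415,3),f(435,445,3);print("mat near corners",b1,b2)
E
```

```text
[ 435.99822527 -130.82481551   33.        ] [ 424.85778833 -230.53370521   30.        ] [445.15245423 -59.19611552  19.        ] 100.37416012512972
ang 83.62480452494475
ang 83.24487991063673
origins [ 431.62544813 -173.39777972] [ 431.91535673 -170.95022824] [ 430.70504897 -175.51242324]
mat near corners [ 370.15724828 -261.43200334    3.        ] [ 545.43843886 -288.29583404    3.        ]
```

```bash
python3 - <<'E'
from h import *
row([431.5,-173,70],83.4);row([431.5,-173,28.5],83.4)
E
```

```text
row 0.0907 -0.0104 0.3603 0.0002 -0.0001 0.0451
row 0.0907 -0.0104 0.4433 0.0002 -0.0001 0.0451
```

```bash
python3 -m jog '0.0907 -0.0104 0.2 0 0 0.0451;0.0907 -0.0104 0.36 0 0 0.0451;0.0907 -0.0104 0.36 0 0 0.0451;0.0907 -0.0104 0.36 0 0 0.0451;0.0907 -0.0104 0.36 0 0 0.0451;0.0907 -0.0104 0.36 0 0 0.0451;0.0907 -0.0104 0.40 0 0 0.0451;0.0907 -0.0104 0.42 0 0 0.0451;0.0907 -0.0104 0.4433 0 0 0.0451;0.0907 -0.0104 0.4433 0 0 0.0451;0.0907 -0.0104 0.4433 0 0 0.0451;0.0907 -0.0104 0.4433 0 0 0.0451' 0.35
python3 -m jog '0 0 0 0 0 0;0 0 0 0 0 0;0 0 0 0 0 0;0 0 0 0 0 0;0 0 0 0 0 0;0 0 0 0 0 0;0 0 0 0 0 0;0 0 0 0 0 0;0 0 0 0 0 0;0 0 0 0 0 0' -1 45
```

```text
time_s: 5.43
ee_pos: [432.8, -173.5, 29.9]
ee_rot: [179.8, 0.0, 83.4]
force: [-0.1, 0.7, 0.0]
gripper_width: 61.3
time_s: 6.27
ee_pos: [432.7, -173.5, 30.0]
ee_rot: [179.8, 0.0, 83.4]
force: [-0.4, 0.7, 2.8]
gripper_width: 23.6
```

```bash
python3 -m jog '0 0 -0.08 0 0 0;0 0 -0.16 0 0 0;0 0 -0.24 0 0 0;0 0 -0.30 0 0 0;0 0 -0.30 0 0 0;0 0 -0.30 0 0 0;0 0 -0.30 0 0 0'
python3 - <<'E'
from h import *
row([535.5,38.4,175],85)
E
```

```text
time_s: 6.85
ee_pos: [431.3, -172.9, 178.8]
ee_rot: [180.0, -0.0, 83.4]
force: [-0.6, -0.1, -2.0]
gripper_width: 23.7
row 0.4438 0.1584 0.0077 0.0004 0.0 -0.0177
```

```bash
python3 -m jog '0.03 0.01 0 0 0 -0.0177;0.08 0.03 0 0 0 -0.0177;0.14 0.05 0 0 0 -0.0177;0.20 0.07 0 0 0 -0.0177;0.26 0.09 0 0 0 -0.0177;0.32 0.114 0 0 0 -0.0177;0.37 0.132 0 0 0 -0.0177;0.41 0.146 0 0 0 -0.0177;0.435 0.155 0.008 0 0 -0.0177;0.4438 0.1584 0.008 0 0 -0.0177;0.4438 0.1584 0.008 0 0 -0.0177;0.4438 0.1584 0.008 0 0 -0.0177;0.4438 0.1584 0.008 0 0 -0.0177'
python3 - <<'E'
from h import *
c=cal("wrist");im=grab_frame("wrist");save("w3",im);print(state()["ee_pos"],state()["ee_rot"])
cv2.imwrite("pics/w3c.png",cv2.resize(im[0:270,180:460,::-1],None,fx=2.2,fy=2.2,interpolation=2))
for q,z in[("fork_tool",148),("clip",90),("motor_base",0)]:
    for r in tip_of(q,"wrist")[:2]: print(q,r,atz(c,r["location"],z).round(1))
E
```

```text
time_s: 7.93
ee_pos: [534.8, 37.3, 174.5]
ee_rot: [-180.0, 0.0, 84.9]
force: [-0.6, -0.2, -1.2]
gripper_width: 23.9
[534.93156878  37.29545614 174.72644172] [1.79997889e+02 2.83143118e-02 8.49224114e+01]
fork_tool {'location': [321.3, 246.6], 'confidence': 0.59} [533.4  39.8 148. ]
clip {'location': [320.9, 244.7], 'confidence': 0.47} [530.7  15.3  90. ]
```

View pics/w3c.png

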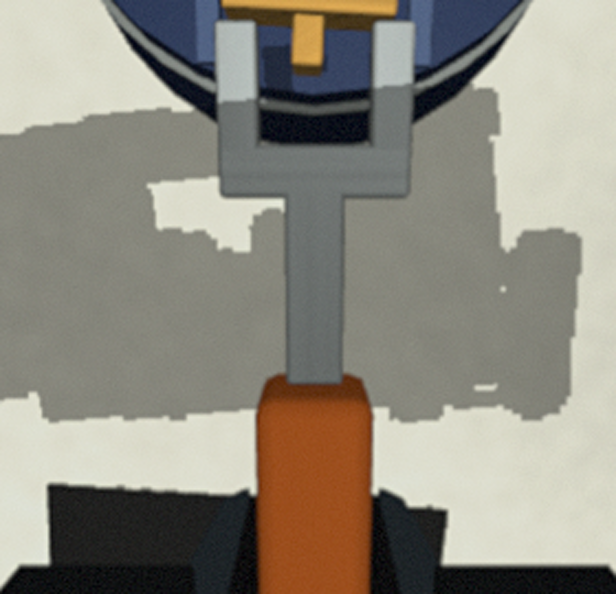

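The prongs are at crop (237,22) and (395,22), with the tail at (308,14–72) between them. The fork is straight in the grip.

```bash
python3 - <<'E'
from h import *
c=cal("wrist")
f=lambda x,y,z: atz(c,(180+(x+.5)/2.2-.5,(y+.5)/2.2-.5),z)
zt=state()["ee_pos"][2]-27+16
a,b=f(236,22,zt),f(395,22,zt);m=(a+b)/2;print(a,b,m)
neck=f(315,375,zt);print(neck,"fork ang",np.degrees(np.arctan2(m[1]-neck[1],m[0]-neck[0])))
print("tip from tcp",np.linalg.norm((m-state()["ee_pos"])[:2]))
t=f(308,68,108);r=f(309,15,110);print("tail end",t,"tab rear",r)
S=np.array([552,227.7]);d=np.array([np.cos(np.radians(85)),np.sin(np.radians(85))]);n=np.array([-d[1],d[0]])
for p in(m,t,r):print((p[:2]-S)@d,(p[:2]-S)@n)
E
```

```text
[529.98082466 154.4708483  164.0920457 ] [559.82873526 151.82084557 164.0920457 ] [544.90477996 153.14584694 164.0920457 ]
[538.84656754  85.66209025 164.0920457 ] fork ang 84.87014312576568
tip from tcp 115.93974792557964
tail end [543.23018258 154.58731762 108.        ] tab rear [544.57067658 166.411251   110.        ]
-74.88884117477043 0.5703980018794512
-73.5988065029471 2.364255476028235
-61.70303501179078 2.059386162075019
```

```bash
python3 -m jog '-0.012 0 0.0 0 0 0;-0.012 0 0.03 0 0 0;-0.012 0 0.06 0 0 0;-0.012 0 0.09 0 0 0;-0.012 0 0.11 0 0 0;-0.012 0 0.116 0 0 0;-0.012 0 0.116 0 0 0;-0.012 0 0.116 0 0 0;-0.012 0 0.116 0 0 0'
python3 - <<'E'
from h import *
im=grab_frame("scene");s=state();print(s["ee_pos"],s["force"])
c=cal("scene");p=proj(c,[[545,150,105]])[0];x,y=p.astype(int);print(p)
cv2.imwrite("pics/s4c.png",cv2.resize(im[y-60:y+60,x-70:x+80,::-1],None,fx=5,fy=5,interpolation=2))
E
```

```text
time_s: 8.88
ee_pos: [535.5, 31.6, 118.0]
ee_rot: [179.8, -0.0, 84.9]
force: [0.3, -0.1, -1.2]
gripper_width: 24.1
[535.45401279  31.61448457 118.00062831] [-0.40113934 -0.37774568 -0.96587115]
[388.1377161  215.78965256]
```

View pics/s4c.png

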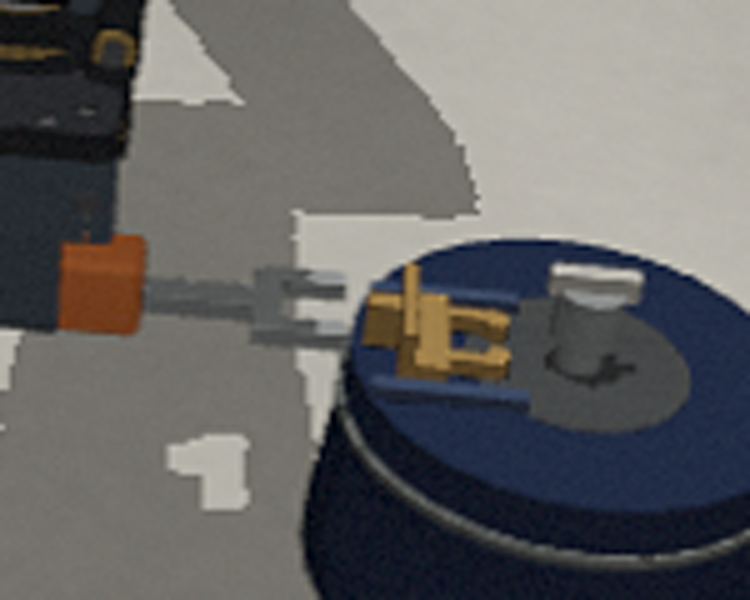

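The prongs sit behind the tail at about its height, around crop (340,310) versus tail (375,310). Advancing slowly.

```bash
python3 -m jog '0.006 0 0.002 0 0 0;0.012 0 0.002 0 0 0;0.018 0 0.002 0 0 0;0.024 0 0.002 0 0 0;0.030 0 0.002 0 0 0;0.036 0 0.002 0 0 0;0.042 0 0.002 0 0 0;0.048 0 0.002 0 0 0;0.054 0 0.002 0 0 0;0.060 0 0.002 0 0 0;0.060 0 0.002 0 0 0;0.060 0 0.002 0 0 0'
python3 - <<'E'
from h import *
im=grab_frame("side");s=state();print(s["ee_pos"],s["force"])
c=cal("side");p=proj(c,[[545,180,105]])[0];x,y=p.astype(int);print(p)
a=im[y-40:y+45,x-50:x+55,::-1]; save("side5",im)
im=grab_frame("scene");save("scene5",im);c=cal("scene");p=proj(c,[[545,180,105]])[0];x,y=p.astype(int)
b=im[y-40:y+45,x-60:x+60,::-1]
cv2.imwrite("pics/p5.png",np.hstack([cv2.resize(q,None,fx=3.5,fy=3.5,interpolation=2) for q in(a,b)]))
E
```

```text
time_s: 9.93
ee_pos: [538.1, 61.7, 117.0]
ee_rot: [179.8, -0.0, 84.9]
force: [0.8, -0.7, -1.0]
gripper_width: 23.8
[538.07777595  61.59866263 116.94476048] [ 0.52855746  0.72395997 -1.53101752]
[259.00066029 240.27160238]
```

View pics/p5.png

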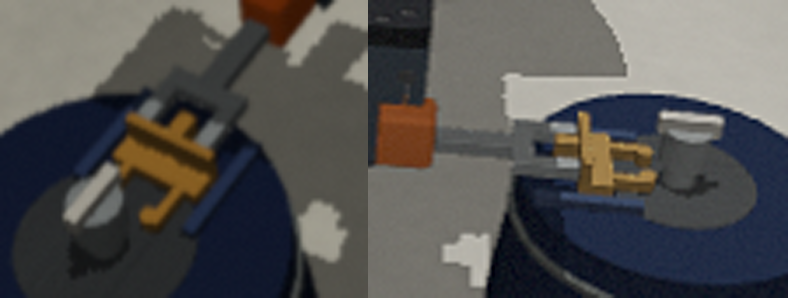

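The prongs straddle the tail and bear on the tab, and the clip faces the shaft. Pushing on.

```bash
python3 -m jog '0.005 0 0 0 0 0;0.010 0 0 0 0 0;0.015 0 0 0 0 0;0.020 0 0 0 0 0;0.024 0 0 0 0 0;0.028 0 0 0 0 0;0.032 0 0 0 0 0;0.036 0 0 0 0 0'
python3 -m jog '0.003 0 0 0 0 0;0.006 0 0 0 0 0;0.009 0 0 0 0 0;0.012 0 0 0 0 0;0.014 0 0 0 0 0;0.014 0 0 0 0 0;0.014 0 0 0 0 0'
```

```text
time_s: 10.7
ee_pos: [540.6, 76.5, 117.6]
ee_rot: [179.7, 0.3, 85.0]
force: [1.4, -12.0, 0.4]
gripper_width: 23.7
time_s: 11.28
ee_pos: [541.0, 84.1, 117.4]
ee_rot: [179.7, 0.3, 85.0]
force: [0.8, 0.4, -1.7]
gripper_width: 23.9
```

```bash
python3 -m jog '0.002 0 0 0 0 0;0.004 0 0 0 0 0;0.006 0 0 0 0 0;0.006 0 0 0 0 0'
python3 - <<'E'
from h import *
im=grab_frame("side");s=state();print(s["ee_pos"],s["force"])
c=cal("side");p=proj(c,[[548,200,105]])[0];x,y=p.astype(int)
a=im[y-40:y+45,x-50:x+55,::-1]
for r in tip_of("clip","side")[:2]: print(r,atz(c,r["location"],90))
im=grab_frame("scene");c=cal("scene");p=proj(c,[[548,200,105]])[0];x,y=p.astype(int)
for r in tip_of("clip","scene")[:2]: print(r,atz(c,r["location"],90))
b=im[y-40:y+45,x-60:x+60,::-1]
cv2.imwrite("pics/p6.png",np.hstack([cv2.resize(q,None,fx=3.5,fy=3.5,interpolation=2) for q in(a,b)]))
E
```

```text
time_s: 11.62
ee_pos: [541.1, 87.1, 117.4]
ee_rot: [179.7, 0.3, 85.0]
force: [0.1, -0.7, -2.2]
gripper_width: 23.3
[541.10125481  87.0746886  117.38711681] [ 0.07387451 -1.41540665 -1.49216733]
{'location': [239.9, 268.8], 'confidence': 0.84} [552.24688402 226.85946061  90.        ]
{'location': [434.1, 227.9], 'confidence': 0.68} [554.59161587 229.98723808  90.        ]
```

View pics/p6.png

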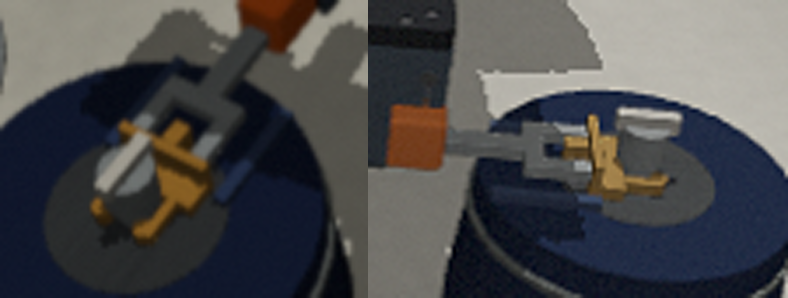

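The legs now wrap the shaft, and both detections put the clip origin within about 3 mm of the axis: it has snapped home. Backing out and returning the fork.

```bash
python3 -m jog '-0.02 0 0 0 0 0;-0.05 0 0 0 0 0;-0.09 0 0 0 0 0;-0.13 0 0 0 0 0;-0.17 0 0 0 0 0;-0.19 0 -0.04 0 0 0;-0.2 0 -0.08 0 0 0;-0.2 0 -0.11 0 0 0;-0.2 0 -0.11 0 0 0;-0.2 0 -0.11 0 0 0'
python3 - <<'E'
from h import *
row([432.7,-173.5,70],83.4)
row([432.7,-173.5,170],83.4)
E
```

```text
time_s: 12.65
ee_pos: [532.4, -12.7, 173.3]
ee_rot: [179.6, 0.3, 85.0]
force: [0.9, -0.2, -1.3]
gripper_width: 23.9
row -0.3369 -0.1717 0.2071 0.004 0.0029 0.0174
row -0.3378 -0.1705 0.0071 0.004 0.0029 0.0174
```

```bash
python3 -m jog '-0.03 -0.015 0 0 0 0.0174;-0.08 -0.04 0 0.004 0.003 0.0174;-0.14 -0.07 0 0.004 0.003 0.0174;-0.20 -0.10 0 0.004 0.003 0.0174;-0.26 -0.13 0 0.004 0.003 0.0174;-0.31 -0.157 0.01 0.004 0.003 0.0174;-0.337 -0.17 0.05 0.004 0.003 0.0174;-0.337 -0.171 0.10 0.004 0.003 0.0174;-0.337 -0.171 0.15 0.004 0.003 0.0174;-0.337 -0.171 0.19 0.004 0.003 0.0174;-0.337 -0.171 0.207 0.004 0.003 0.0174;-0.337 -0.171 0.207 0.004 0.003 0.0174;-0.337 -0.171 0.207 0.004 0.003 0.0174'
python3 - <<'E'
from h import *
row([432.7,-173.5,29.5],83.4)
E
```

```text
time_s: 13.73
ee_pos: [432.9, -173.4, 69.7]
ee_rot: [-179.9, -0.0, 83.4]
force: [-0.3, -0.2, -0.8]
gripper_width: 23.9
row -0.0004 -0.0004 0.0803 -0.0008 -0.0003 0.0003
```

```bash
python3 -m jog '0 0 0.02 0 0 0;0 0 0.04 0 0 0;0 0 0.06 0 0 0;0 0 0.07 0 0 0;0 0 0.075 0 0 0;0 0 0.078 0 0 0;0 0 0.08 0 0 0;0 0 0.08 0 0 0;0 0 0.08 0 0 0'
```

```text
time_s: 14.48
ee_pos: [433.2, -173.5, 30.1]
ee_rot: [-180.0, -0.0, 83.4]
force: [0.8, -0.0, -1.2]
gripper_width: 24.1
```

```bash
python3 -m jog '0 0 0.002 0 0 0;0 0 0.003 0 0 0;0 0 0.003 0 0 0;0 0 0.003 0 0 0'
```

```text
time_s: 14.82
ee_pos: [433.3, -173.5, 29.9]
ee_rot: [180.0, -0.0, 83.4]
force: [-3.2, 1.6, 9.3]
gripper_width: 23.7
```

Touching the mat (9 N upward). Letting go and lifting.

```bash
python3 -m jog '0 0 0 0 0 0;0 0 0 0 0 0;0 0 0 0 0 0;0 0 0 0 0 0;0 0 0 0 0 0;0 0 0 0 0 0' 0.35
python3 -m jog '0 0 -0.04 0 0 0;0 0 -0.1 0 0 0;0 0 -0.2 0 0 0;0 0 -0.3 0 0 0;-0.05 0 -0.4 0 0 0;-0.1 0 -0.4 0 0 0;-0.1 0 -0.4 0 0 0;-0.1 0 -0.4 0 0 0;-0.1 0 -0.4 0 0 0'
python3 - <<'E'
from h import *
L=[]
for n,P,h,w in(("wrist",[440,-150,10],125,135),("side",[552,200,100],60,65),("scene",[552,200,100],60,65)):
    im=grab_frame(n);c=cal(n);x,y=proj(c,[P])[0].astype(int);print(n,x,y)
    y0=max(0,y-h);x0=max(0,x-w)
    L.append(cv2.resize(im[y0:y0+2*h,x0:x0+2*w,::-1],(266,246),interpolation=2))
    for q,z in(("fork_tool",3),("clip",90)):
        for r in tip_of(q,n)[:1]: print(q,r,atz(c,r["location"],z).round(1))
cv2.imwrite("pics/p7.png",np.hstack(L)); print(state()["force"])
E
```

```text
time_s: 15.32
ee_pos: [433.3, -173.5, 29.8]
ee_rot: [180.0, -0.0, 83.4]
force: [0.0, 0.0, 0.9]
gripper_width: 60.1
time_s: 16.07
ee_pos: [426.8, -222.7, 228.7]
ee_rot: [-179.9, -0.1, 83.4]
force: [-0.7, -0.1, -0.3]
gripper_width: 61.5
wrist 329 104
fork_tool {'location': [323.9, 122.9], 'confidence': 0.82} [ 432.6 -167.7    3. ]
side 248 250
fork_tool {'location': [397.9, 162.0], 'confidence': 0.63} [ 428.8 -162.7    3. ]
clip {'location': [239.5, 270.0], 'confidence': 0.85} [551.7 228.8  90. ]
scene 417 221
fork_tool {'location': [224.1, 220.6], 'confidence': 0.62} [ 439.9 -171.1    3. ]
clip {'location': [435.1, 226.6], 'confidence': 0.76} [550.7 232.5  90. ]
[-0.56589821  0.50820157  0.14319159]
```

View pics/p7.png

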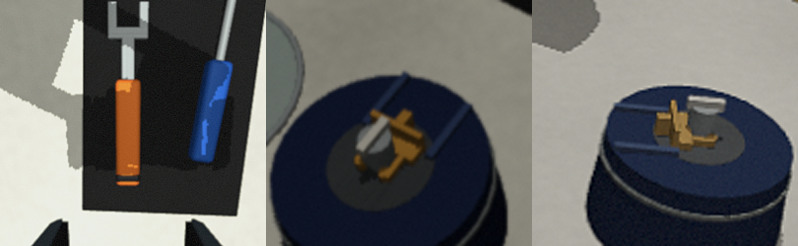

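The fork is flat on the mat, released, and the clip is around the shaft. Handing in.

```bash
python3 -c "
from workcell import *
print(job_done())"
```

```text
the job is handed in; nothing more can be done
None
```

The clip is home around the shaft groove and the fork tool is back on the mat, flat, right way up and let go. I handed the job in at about 16 s of the 53 s; no verdict was reported.

- **Push:** I gripped the fork by its handle, set its prongs either side of the clip's tail and pushed. The force rose to about 12 N and then dropped to almost nothing, as a snap would.
- **Clip check:** the last pictures show the clip's legs around the shaft. I put the shaft axis at about (552, 228). The side camera put the clip at (552, 229). The scene camera put it at (551, 232.5), about 5 mm off. I trust the side camera, because the picture and the force drop agree with it.
- **Fork check:** the last pictures show it lying beside the screwdriver. The three cameras' estimates of its position differ by about 11 mm, all well inside the mat.
- **Gripper:** it kept well clear of the clip throughout, and at the end it was open about 200 mm above the mat, with the wrist force near zero.

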